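Assemble the sieve stack on the shaker

TASK

Build the sieve stack on the small shaker's catch pan, one part at a time: the fine sieve in the pan, then the medium sieve, then the coarse sieve, and last the cover. Turn each part so that its nose points the same way as the pan's nose and seat it fully home and level, then let go. Leave the beaker, the bottle and the meter where they are.

Things in the scene. Friction and masses are not known exactly. Their poses are not given: they have to be found in the camera images.
- pan_rim (a point): Target: brass catch pan, solid floor, on a fixed low grey base. Outline of all parts: 58 mm wide (y) with parallel sides from x=-38 (square back) to +26 mm, then tapering to a 22 mm wide blunt nose at x=+54. Walls 4 mm, inside 19 mm deep. Point at rim height, 52 mm above the bench; x to the nose. Stacked sieves' points lie straight above it, x the same way.
- fine_c (a point): Fine sieve: loose brass frame, close mesh, 4 mm spacing (looks like a dark sheet), 200 g. 34 mm tall: 26 mm wall (outline as the pan) on an 8 mm foot. Point half-way up, 9 mm above the shoulder. x to the nose, z up. All feet taper (inset 5.5 to 8.5 mm) and drop into the rim below, 1.5 mm play, one way round, till the shoulder (wall's lower edge) lies on it. Grip across the sides, fingertips above the shoulder.
- medium_c (a point): Medium sieve: loose brass frame, dark grid of 3 mm bars 13 mm apart, 220 g. 40 mm tall: 32 mm wall (outline as the pan) on an 8 mm foot. Point half-way up, 12 mm above the shoulder. x to the nose, z up. Foot as on the fine sieve. Grip across the parallel sides with the fingertips above the shoulder.
- coarse_c (a point): Coarse sieve: loose brass frame, floor of only a few dark 4 mm bars 26 mm apart, 240 g. 48 mm tall: 40 mm wall (outline as the pan) on an 8 mm foot. Point half-way up, 16 mm above the shoulder. x to the nose, z up. Foot as on the fine sieve. Grip across the parallel sides with the fingertips above the shoulder.
- cover_grip (a point): Cover: loose brass plate 6 mm thick, outline as the pan, 8 mm foot as the sieves, 220 g, 41 mm tall. Black bar handle on top: 44 mm along x, 14 mm wide, 27 mm tall. Point inside the handle, 28 mm above the foot's underside, 20 mm above the shoulder, 13 mm below the top; x to the nose, z up. It lies 4 mm nearer the nose than the sieves' points (nose 50 mm ahead, back 42 mm behind).
- beaker: Bystander: empty glass beaker, 72 mm across, 95 mm tall; origin at the centre of its underside. Leave alone.
- bottle: Bystander: brown glass bottle with black cap, 60 mm across, 130 mm tall; origin at the centre of its underside. Leave alone.
- meter: Bystander: white bench meter with green key field, 85 x 170 x 38 mm, lying flat; origin at the centre of its underside, x the short way. Leave alone.

How it is judged:
On the way, in this order (a step that is already met when the one before it is completed fails the run):
1. Seat the fine sieve in the catch pan (x of fine_c in the frame of pan_rim between -0.004 and 0.004 m and y of fine_c in the frame of pan_rim between -0.004 and 0.004 m and z of fine_c in the frame of pan_rim between 0.0065 and 0.0115 m and angle between the x axis of fine_c and the x axis of pan_rim, either way round below 0.12 rad and angle between fine_c's own z axis and vertical below 0.06 rad and linear speed of fine below 0.02 m/s and angular speed of fine below 0.15 rad/s), for 0.2 s.
2. Seat the medium sieve on the fine one (x of medium_c in the frame of fine_c between -0.004 and 0.004 m and y of medium_c in the frame of fine_c between -0.004 and 0.004 m and z of medium_c in the frame of fine_c between 0.0265 and 0.0315 m and angle between the x axis of medium_c and the x axis of fine_c, either way round below 0.12 rad and angle between medium_c's own z axis and vertical below 0.06 rad and linear speed of medium below 0.02 m/s and angular speed of medium below 0.15 rad/s), for 0.2 s.
3. Seat the coarse sieve on the medium one (x of coarse_c in the frame of medium_c between -0.004 and 0.004 m and y of coarse_c in the frame of medium_c between -0.004 and 0.004 m and z of coarse_c in the frame of medium_c between 0.0335 and 0.0385 m and angle between the x axis of coarse_c and the x axis of medium_c, either way round below 0.12 rad and angle between coarse_c's own z axis and vertical below 0.06 rad and linear speed of coarse below 0.02 m/s and angular speed of coarse below 0.15 rad/s), for 0.2 s.
4. Seat the cover on the coarse sieve (x of cover_grip in the frame of coarse_c between 0 and 0.008 m and y of cover_grip in the frame of coarse_c between -0.004 and 0.004 m and z of cover_grip in the frame of coarse_c between 0.0415 and 0.0465 m and angle between the x axis of cover_grip and the x axis of coarse_c, either way round below 0.12 rad and angle between cover_grip's own z axis and vertical below 0.06 rad and linear speed of cover below 0.02 m/s and angular speed of cover below 0.15 rad/s), for 0.2 s.
At the end, for the whole second after the job is handed in: From the bottom up pan, fine, medium, coarse, cover: each seated on the one below with its centre within 4 mm along and 4 mm across, its height within 2.5 mm of fully seated, its direction within 0.12 rad, level within 0.06 rad; all at rest and released (all of step 1 and all of step 2 and all of step 3 and all of step 4); the robot touches nothing.
It fails at once if the beaker is pushed more than 30 mm from its place or tipped (distance of beaker from where it was at the start of the episode above 0.03 m or angle between beaker's own z axis and vertical above 0.35 rad).
It fails at once if the bottle is pushed more than 30 mm from its place or tipped (distance of bottle from where it was at the start of the episode above 0.03 m or angle between bottle's own z axis and vertical above 0.35 rad).
It fails at once if the meter is pushed more than 30 mm from its place or tipped (distance of meter from where it was at the start of the episode above 0.03 m or angle between meter's own z axis and vertical above 0.35 rad).
It also fails if it takes over 112 s, if anything falls off the work surface, if the arm or the gripper's body presses on something with over 40 N, if the wrist force passes 120 N, or if a joint passes its speed limit or range.

ROBOT

A 6-joint arm with a two-finger parallel gripper is mounted at the origin on the work surface. World frame = base frame: x ahead of the robot, y to its left, z up, the work surface at z = 0. Lengths are in m, angles in rad, forces in N, time in s.
With the tool pointing down it reaches from about 0.325 to 0.9 m from the base axis. Payload 3.5 kg.
Tool frame: the origin (TCP) lies at the very end of the fingers, on their centre line; the grasp point (between the pads) lies env.grasp_offset behind it (env.grasp_offset is the distance from the TCP to the grasp point, in m); z points along the fingers, y is the direction in which the jaws open and shut (so a half turn about z gives the same grasp; the last joint's range is limited). The gripper opens to 85 mm and grips with 20 to 120 N. Pads are 22 mm wide; open, the fingers measure 114 mm over their backs; the gripper's body (76 mm by 85 mm) begins 54 mm behind the grasp point. The pads swing forward as they close: fully open they stand 13 mm farther back than shut.
Start: joints at [-1.373, 0.276, -0.026, 1.268, 0, 1.467], TCP at [0.185, -0.597, 0.231] pointing down, gripper open.
Joint ranges: [-3.12, 3.12], [-0.85, 1.88], [-1.08, 1.24], [-1.95, 2.15], [-1.57, 1.53], [-3.14, 3.14]. Speed limits (rad/s): [2.57, 2.57, 3.14, 3.14, 3.14, 3.14].

INTERFACE

Orientations are given as a unit quaternion [x, y, z, w].
In Python, from bench import sensors, optics, env gives the robot as it stands.
- The arm moves only by the tool servo_tool, never from a script. Its argument "moves" is one flat list of numbers, 4 for each row, row after row: the shift along the tool's x, y, z in m, then the turn about the tool's z in degrees. In form: [x, y, z, turn, x, y, z, turn, ...]. A call has 1 to 20 rows; each row is the pose to reach, as a shift and turn from the pose commanded when the call began, along the tool's axes at that moment; what a row does not reach only later rows make up. A row lasts 1/12 s, in which the tool goes at most 41.7 mm and 7.16 degrees, less where a joint would pass 70% of its speed; a pose out of reach is approached as far as the arm can. A call with a gripper value outside its range is refused whole. "gripper" is the opening, from 0 (shut) to 1 (fully open), set as the call begins (left out, the last holds). The fingers move at their own pace and stop on an object; the grip force is fixed at half the most. Time passes only in rows, so rows that repeat a pose let the fingers close. It gives the time, the measured TCP pose, the force and the opening at its end, in the units of the state.
- sensors.read_state(): the state, without advancing time (a new reading comes with each control period).
- optics.get_image(name): name is "scene" or "top" or "wrist"; returns the picture (384x512x3 uint8, red, green, blue); there is no depth.
- optics.camera_info(name): a dict with "intrinsics" (3x3 intrinsics, pixels), "world_from_camera" (4x4, takes a point from camera to world coordinates). Camera axes: x right, y down, z forward; pixel columns grow to the right and rows downward; lengths in m; the calibration is good to about 2 mm. A picture is of the moment at which its call begins: read the wrist's pose just before it. camera_info takes no time and is no camera call; for the wrist camera it gives the pose at the moment of the call.
- env.hand_in(): hands the job in, once; it reports no verdict.
The state is a dict: "time": time; "joint_positions": joint angles; "qvel": joint speeds; "joint_torque": joint torques, N m; "tool_pos": TCP position; "orientation": TCP orientation; "wrist_force": force on the tool from outside, world axes, zero at the start; "torque": the same for the moment, N m; "finger_gap": finger opening in m.
Only numpy, scipy, OpenCV 4.12 (cv2) and the standard library are available. Lean on these libraries where they do the work, as an engineer would, in place of code of your own. Each camera call takes 0.05 s, during which the arm holds its last target.

## Working session

There is one attempt and no reset: what is moved stays moved. The work goes in short steps, Python scripts to look and compute and a tool call to move; the robot and the scene stay as the last step left them, time stands still between calls to the robot, and variables do not carry over. Pictures are saved under pics/ and viewed, and the job is handed in when it is done.

Besides the shell and the picture viewer there is one more tool, called after ">>>" as a command line: name --argument value ..., lists and objects as JSON in quotes. servo_tool: Moves the arm, as the interface text tells. Its arguments: {"type":"object","properties":{"moves":{"type":"array","items":{"type":"number"}},"gripper":{"type":"number"}},"required":["moves"]}

```bash
ls; mkdir -p pics
python3 - <<'E'
from bench import sensors, optics, env
import cv2,numpy as np
print(sensors.read_state(), env.grasp_offset)
for n in ["scene","top","wrist"]:
    im=optics.get_image(n); cv2.imwrite(f"pics/{n}0.png",im[:,:,::-1])
    c=optics.camera_info(n); print(n,np.round(c["intrinsics"],1).tolist(),np.round(c["world_from_camera"],4).tolist())
E
```

```text
pics
{'time': 0.0, 'joint_positions': array([-1.37340287e+00,  2.77149741e-01, -2.78907998e-02,  1.26801669e+00,
       -3.28480752e-05,  1.46737216e+00]), 'qvel': array([ 2.82919371e-04,  2.89777041e-04,  1.81273824e-03, -1.44180235e-03,
        1.02366927e-04,  7.87085250e-05]), 'joint_torque': array([-4.61936561e-04, -4.45508945e+01,  2.95201653e+01,  1.62300642e-02,
       -9.59924432e-05, -6.95260425e-06]), 'tool_pos': array([ 0.18499951, -0.59616623,  0.23014465]), 'orientation': array([ 9.88709269e-01,  1.49842264e-01, -6.95002934e-05, -1.12843406e-03]), 'wrist_force': array([-0.50347356,  0.09713009, -0.46116465]), 'torque': array([-0.00586854,  0.02378238, -0.00285556]), 'finger_gap': 0.08522937535348553} 0.0187
scene [[436.5, 0.0, 255.6], [0.0, 436.5, 186.7], [0.0, 0.0, 1.0]] [[0.6137, 0.6543, -0.4419, 1.2164], [0.7895, -0.5137, 0.3358, -0.4231], [-0.0073, -0.555, -0.8318, 1.1804], [0.0, 0.0, 0.0, 1.0]]
top [[496.6, 0.0, 262.3], [0.0, 496.6, 191.3], [0.0, 0.0, 1.0]] [[-0.0028, -0.9905, 0.1375, 0.467], [-0.9999, 0.0049, 0.0152, -0.0128], [-0.0157, -0.1374, -0.9904, 1.3469], [0.0, 0.0, 0.0, 1.0]]
wrist [[328.0, 0.0, 258.2], [0.0, 328.0, 188.2], [0.0, 0.0, 1.0]] [[0.2971, -0.9214, -0.2506, 0.2478], [-0.9548, -0.287, -0.0768, -0.5767], [-0.0012, 0.2621, -0.965, 0.3726], [0.0, 0.0, 0.0, 1.0]]
```

View pics/top0.png

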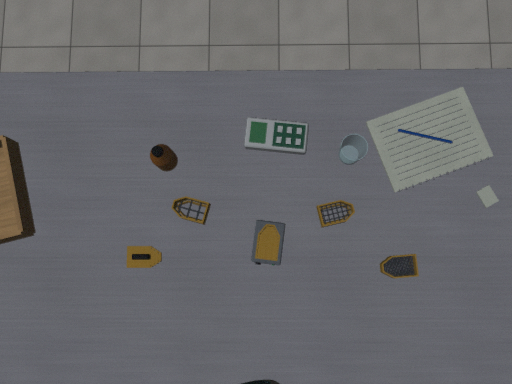

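View pics/scene0.png

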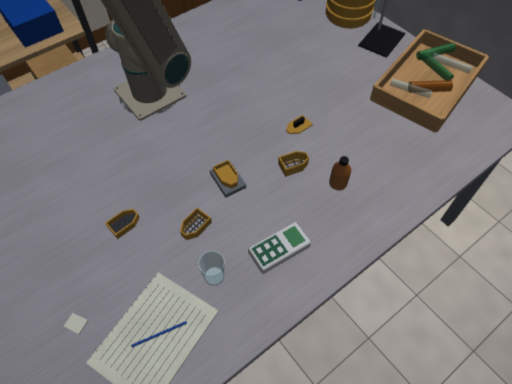

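View pics/wrist0.png

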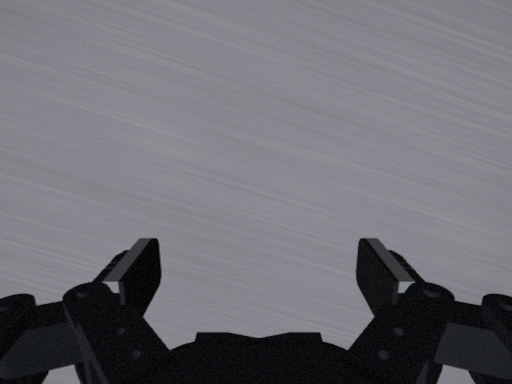

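```bash
cat > h.py <<'E'
import cv2,numpy as np
from bench import sensors, optics, env
def ray(n,uv,z,c=None):
    c=c or optics.camera_info(n); K=c["intrinsics"];T=c["world_from_camera"]
    uv=np.atleast_2d(uv).astype(float)
    d=np.c_[(uv-K[:2,2])/[K[0,0],K[1,1]],np.ones(len(uv))]@T[:3,:3].T
    o=T[:3,3]; return o+d*((z-o[2])/d[:,2])[:,None]
def brass(im):
    h=cv2.cvtColor(im,cv2.COLOR_RGB2HSV)
    m=cv2.inRange(h,(12,120,50),(32,255,255))
    return m
def tool():
    s=sensors.read_state(); x,y=s["orientation"][:2]
    return s["time"],s["tool_pos"],np.degrees(np.arctan2(2*x*y,x*x-y*y)),s["joint_positions"]
E
python3 - <<'E'
from h import *
im=cv2.imread("pics/top0.png")[:,:,::-1].copy()
m=cv2.morphologyEx(brass(im),cv2.MORPH_CLOSE,np.ones((9,9)))
cs,_=cv2.findContours(m,cv2.RETR_EXTERNAL,cv2.CHAIN_APPROX_NONE)
for c in cs:
    if cv2.contourArea(c)<150: continue
    p=c[:,0,:]; print(cv2.boundingRect(c),cv2.contourArea(c))
    for z in(.035,):
        w=ray("top",p,z)[:,:2]*1000; r=cv2.minAreaRect(w.astype(np.float32)); print(z,np.round(r[0]),np.round(r[1]),round(r[2]),"mean",np.round(w.mean(0)))
cv2.imwrite("pics/topz.png",cv2.resize(cv2.imread("pics/top0.png")[190:290,110:430],None,fx=2.5,fy=2.5,interpolation=2))
E
```

```text
(380, 254, 38, 24) 672.5
0.035 [ 451. -346.] [56. 95.] 5 mean [ 452. -353.]
(127, 246, 34, 22) 622.0
0.035 [478. 320.] [88. 55.] 90 mean [478. 326.]
(255, 224, 25, 37) 649.5
0.035 [516.  -7.] [57. 92.] 82 mean [510.  -6.]
(317, 200, 37, 27) 641.5
0.035 [ 593. -187.] [57. 93.] 13 mean [ 592. -182.]
(172, 197, 37, 27) 636.0
0.035 [604. 202.] [93. 58.] 74 mean [603. 196.]
(150, 145, 22, 24) 211.0
0.035 [749. 281.] [54. 56.] 50 mean [750. 282.]
```

View pics/topz.png

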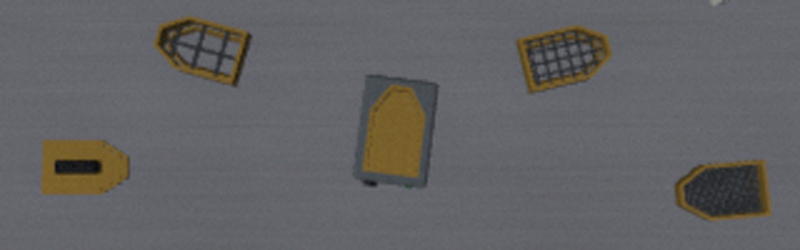

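```bash
cat >> h.py <<'E'
def plan(x,y,z,phi):
    "target in mm, deg -> shift along tool axes, turn"
    t,p,f,q=tool(); d=np.array([x,y,z])/1000-p; a=np.radians(f)
    turn=-(phi-f); turn=(turn+180)%360-180
    print("t %.2f pos %s phi %.2f q1 %.2f q6 %.2f"%(t,np.round(p*1000,1),f,q[0],q[5]))
    print("plan x %.4f y %.4f z %.4f turn %.2f"%(d[0]*np.cos(a)+d[1]*np.sin(a),d[0]*np.sin(a)-d[1]*np.cos(a),-d[2],turn))
def measure(zrim,name,view=True):
    c=optics.camera_info("wrist"); t,p,f,q=tool(); im=optics.get_image("wrist")
    m=brass(im); m=cv2.morphologyEx(m,cv2.MORPH_CLOSE,np.ones((25,25)))
    cs,_=cv2.findContours(m,cv2.RETR_EXTERNAL,cv2.CHAIN_APPROX_NONE)
    cs=[k for k in cs if cv2.contourArea(k)>3000]
    o=im[:,:,::-1].copy(); cv2.drawContours(o,cs,-1,(255,0,255),1); cv2.imwrite(f"pics/{name}.png",o)
    print("t %.2f"%t,"contours",[(cv2.boundingRect(k),cv2.contourArea(k)) for k in cs])
    k=min(cs,key=lambda k:abs(k[:,0,:].mean(0)-[258,200]).sum()); w=ray("wrist",k[:,0,:],zrim,c)
    a=np.radians(f); d=(w-p)[:,:2]*1000
    # part-like axes: u to the nose (= -tool x), v = +90 deg ccw of u (= tool y)
    u=-(d[:,0]*np.cos(a)+d[:,1]*np.sin(a)); v=d[:,0]*np.sin(a)-d[:,1]*np.cos(a)
    un=np.sort(u)[-8:].mean(); u0=un-54
    L=[]
    for s in(1,-1):
        g=(u>u0-25)&(u<u0+20)&(s*v>s*np.median(v)+15); 
        l=np.polyfit(u[g],v[g],1); r=v[g]-np.polyval(l,u[g]); g2=np.where(g)[0][abs(r)<1.5]; l=np.polyfit(u[g2],v[g2],1); L.append(l)
    yaw=(L[0][0]+L[1][0])/2; v0=(np.polyval(L[0],u0)+np.polyval(L[1],u0))/2
    # nose front along the part's own axis
    cu,su=np.cos(np.arctan(yaw)),np.sin(np.arctan(yaw)); al=u*cu+v*su
    h=np.abs(-u*su+v*cu-(-0*su+ (v0-yaw*u0)*cu))<8
    nose=np.median(al[h&(al>np.max(al)-6)]); back=np.median(al[h&(al<np.min(al)+8)])
    # point: on the mid line, 54 behind the nose
    b=v0-yaw*u0; A=nose-54; B=b*cu; U=A*cu-B*su; V=A*su+B*cu
    print("slopes",np.round([L[0][0],L[1][0]],4),"width %.1f len %.1f"%((L[0]-L[1])@[u0,1]*cu,nose-back))
    print("point ahead(u, =-toolx) %.1f  v(=tooly) %.1f yaw(deg, ccw about tool z from u toward +tooly) %.2f"%(U,V,np.degrees(np.arctan(yaw))))
    W=p[:2]*1000+np.array([-U*np.cos(a)+V*np.sin(a),-U*np.sin(a)-V*np.cos(a)]); nd=f+180-np.degrees(np.arctan(yaw))
    print("world point %s nose dir %.2f"%(np.round(W,1),(nd+180)%360-180))
E
python3 -c "
from h import *
plan(452,-354,230,-85)"
```

```text
t 0.15 pos [ 185.  -596.3  230.4] phi 17.23 q1 -1.37 q6 1.47
plan x 0.3268 y -0.1524 z 0.0004 turn 102.23
```

```bash
sed -i 's/nd=f+180-np.degrees/nd=f+180+np.degrees/' h.py
```

>>> servo_tool --moves '[0.327,-0.152,0,-140,0.327,-0.152,0,-140,0.327,-0.152,0,-140,0.327,-0.152,0,-140,0.327,-0.152,0,-140,0.327,-0.152,0,-140,0.327,-0.152,0,-140,0.327,-0.152,0,-140,0.327,-0.152,0,-140,0.327,-0.152,0,-140,0.327,-0.152,0,-140,0.327,-0.152,0,-140,0.327,-0.152,0,-140,0.327,-0.152,0,-140,0.327,-0.152,0,-140,0.327,-0.152,0,-140,0.327,-0.152,0,-140,0.327,-0.152,0,-140,0.327,-0.152,0,-140,0.327,-0.152,0,-140]' --gripper 1

```text
time: 1.82
tool_pos: [0.4522, -0.3546, 0.2309]
orientation: [0.195, 0.981, 0.0, -0.0]
wrist_force: [-0.4, 0.3, 0.5]
finger_gap: 0.0849
```

```bash
python3 -c "
from h import *
plan(452,-354,145,-85)"
```

```text
t 1.82 pos [ 452.2 -354.6  230.9] phi 157.54 q1 -0.78 q6 -0.39
plan x 0.0004 y 0.0005 z 0.0859 turn -117.46
```

>>> servo_tool --moves '[0,0,0.086,-117.4,0,0,0.086,-117.4,0,0,0.086,-117.4,0,0,0.086,-117.4,0,0,0.086,-117.4,0,0,0.086,-117.4,0,0,0.086,-117.4,0,0,0.086,-117.4,0,0,0.086,-117.4,0,0,0.086,-117.4,0,0,0.086,-117.4,0,0,0.086,-117.4,0,0,0.086,-117.4,0,0,0.086,-117.4,0,0,0.086,-117.4,0,0,0.086,-117.4,0,0,0.086,-117.4,0,0,0.086,-117.4,0,0,0.086,-117.4,0,0,0.086,-117.4]'

```text
time: 3.48
tool_pos: [0.4523, -0.3548, 0.1451]
orientation: [0.735, -0.678, -0.0, 0.0]
wrist_force: [0.2, 0.8, 1.4]
finger_gap: 0.0853
```

```bash
python3 -c "
from h import *
measure(.034,'fine1')
plan(452,-354,145,-85)"
```

```text
t 3.48 contours [((220, 133, 74, 112), 7164.5)]
slopes [0.0044 0.001 ] width 56.3 len 92.3
point ahead(u, =-toolx) -2.7  v(=tooly) -0.4 yaw(deg, ccw about tool z from u toward +tooly) 0.16
world point [ 453.  -357.4] nose dir 94.72
t 3.53 pos [ 452.4 -354.8  145.2] phi -85.42 q1 -0.78 q6 -2.43
plan x -0.0008 y 0.0003 z 0.0002 turn -0.42
```

View pics/fine1.png

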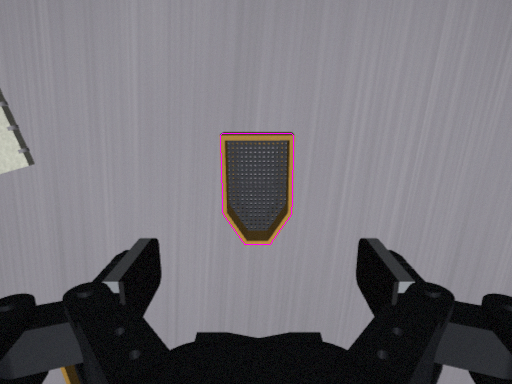

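>>> servo_tool --moves '[0.0027,0,0.04,0,0.0027,0,0.08,0,0.0027,0,0.11,0,0.0027,0,0.125,0,0.0027,0,0.1345,0,0.0027,0,0.1345,0,0.0027,0,0.1345,0]'

```text
time: 4.12
tool_pos: [0.4529, -0.3578, 0.0111]
orientation: [0.735, -0.678, 0.0, 0.0]
wrist_force: [0.2, -0.5, 0.4]
finger_gap: 0.0855
```

>>> servo_tool --moves '[0,0,0,0,0,0,0,0,0,0,0,0,0,0,0,0,0,0,0,0,0,0,0,0,0,0,0,0,0,0,0,0]' --gripper 0.4

```text
time: 4.78
tool_pos: [0.4542, -0.3591, 0.013]
orientation: [0.735, -0.678, 0.002, 0.0]
wrist_force: [0.3, -0.1, 6.1]
finger_gap: 0.0565
```

>>> servo_tool --moves '[0,0,0,0,0,0,-0.01,0,0,0,-0.04,0,0,0,-0.08,0,0,0,-0.12,0,0,0,-0.15,0,0,0,-0.15,0,0,0,-0.15,0]' --gripper 0.2

```text
time: 5.45
tool_pos: [0.4539, -0.3588, 0.1638]
orientation: [0.735, -0.678, 0.003, 0.0]
wrist_force: [-0.5, 0.1, -3.1]
finger_gap: 0.0568
```

```bash
python3 -c "
from h import *
s=sensors.read_state();print(s['wrist_force'],s['finger_gap'])
cv2.imwrite('pics/g1.png',optics.get_image('wrist')[:,:,::-1])
plan(518,-6,235,172.5)"
```

```text
[-0.52803123  0.13467132 -3.11496883] 0.05679723120589907
t 5.50 pos [ 452.5 -357.4  161.4] phi -85.37 q1 -0.78 q6 -2.43
plan x -0.3450 y -0.0936 z -0.0736 turn 102.13
```

View pics/g1.png

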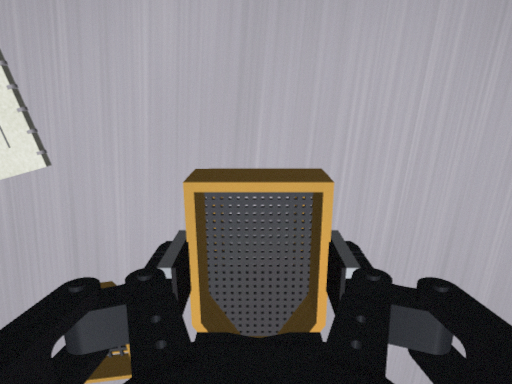

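```bash
sed -i 's/name,view=True/name,near=(258,200)/; s/-\[258,200\]/-np.array(near)/' h.py; python3 -c "
from h import *
plan(597,-18,200,172.5)"
```

```text
t 5.50 pos [ 452.5 -357.4  161.4] phi -85.37 q1 -0.78 q6 -2.43
plan x -0.3267 y -0.1714 z -0.0386 turn 102.13
```

>>> servo_tool --moves '[-0.02,-0.01,-0.039,0,-0.327,-0.171,-0.039,102,-0.327,-0.171,-0.039,102,-0.327,-0.171,-0.039,102,-0.327,-0.171,-0.039,102,-0.327,-0.171,-0.039,102,-0.327,-0.171,-0.039,102,-0.327,-0.171,-0.039,102,-0.327,-0.171,-0.039,102,-0.327,-0.171,-0.039,102,-0.327,-0.171,-0.039,102,-0.327,-0.171,-0.039,102,-0.327,-0.171,-0.039,102,-0.327,-0.171,-0.039,102,-0.327,-0.171,-0.039,102,-0.327,-0.171,-0.039,102,-0.327,-0.171,-0.039,102,-0.327,-0.171,-0.039,102,-0.327,-0.171,-0.039,102]'

```text
time: 7.08
tool_pos: [0.5955, -0.0177, 0.1982]
orientation: [0.063, 0.998, 0.0, -0.002]
wrist_force: [-0.1, 0.0, -1.4]
finger_gap: 0.0568
```

```bash
python3 -c "
from h import *
measure(.052,'pan1',(258,80))
plan(597,-18,200,172.5)"
```

```text
t 7.08 contours [((183, 169, 151, 166), 10986.0), ((35, 146, 113, 81), 5658.0), ((423, 114, 89, 75), 5156.0), ((225, 24, 71, 115), 7025.5)]
slopes [-0.0076  0.0097] width 56.6 len 91.0
point ahead(u, =-toolx) -88.5  v(=tooly) 1.5 yaw(deg, ccw about tool z from u toward +tooly) 0.06
world point [508.  -5.] nose dir -7.17
t 7.13 pos [595.9 -17.8 198.6] phi 172.74 q1 -0.14 q6 -0.01
plan x -0.0012 y -0.0001 z -0.0014 turn 0.24
```

View pics/pan1.png

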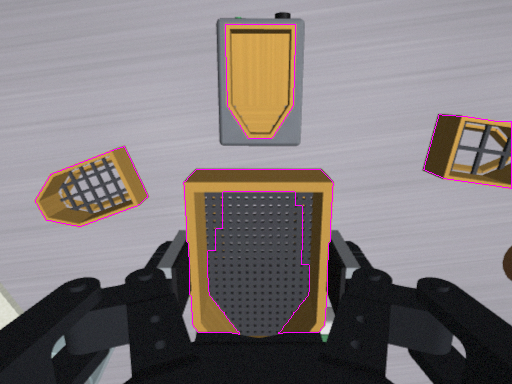

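```bash
python3 -c "
from h import *
c=optics.camera_info('wrist');t,p,f,q=tool();a=np.radians(f)
im=cv2.imread('pics/pan1.png')
cv2.imwrite('pics/z.png',cv2.resize(im[160:260,170:350],None,fx=4,fy=4,interpolation=2))
for r in (182,183,192):
  for cc in (186,258,331):
    d=(ray('wrist',[cc,r],p[2]+.0215,c)[0]-p)*1000; print(r,cc,round(-(d[0]*np.cos(a)+d[1]*np.sin(a)),1),round(d[0]*np.sin(a)-d[1]*np.cos(a),1))
plan(508,-5,120,172.83)
"
```

```text
182 186 -36.5 -27.2
182 258 -36.6 0.1
182 331 -36.6 27.8
183 186 -36.1 -27.3
183 258 -36.2 0.1
183 331 -36.2 27.8
192 186 -32.6 -27.5
192 258 -32.6 0.1
192 331 -32.6 28.1
t 7.13 pos [595.9 -17.8 198.6] phi 172.74 q1 -0.14 q6 -0.01
plan x 0.0888 y 0.0015 z 0.0786 turn -0.09
```

View pics/z.png

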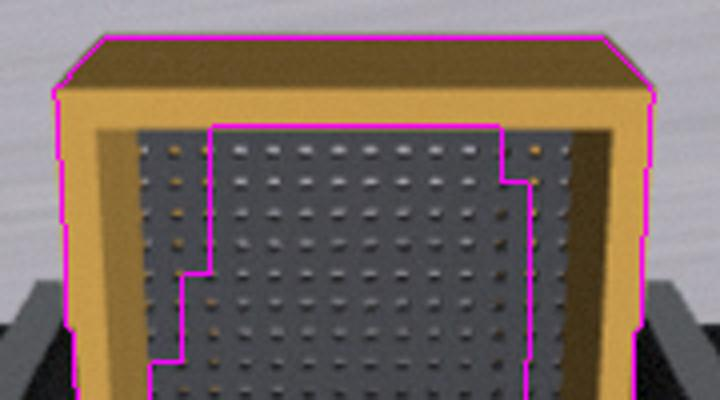

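>>> servo_tool --moves '[0.03,0.0014,0,-0.1,0.06,0.0014,0.03,-0.1,0.09,0.0014,0.06,-0.1,0.09,0.0014,0.09,-0.1,0.09,0.0014,0.115,-0.1,0.09,0.0014,0.125,-0.1,0.09,0.0014,0.125,-0.1,0.09,0.0014,0.125,-0.1,0.09,0.0014,0.125,-0.1]'

```text
time: 7.88
tool_pos: [0.5098, -0.0052, 0.0765]
orientation: [0.063, 0.998, -0.0, 0.002]
wrist_force: [-0.1, -0.1, -1.1]
finger_gap: 0.0566
```

```bash
python3 -c "
from h import *
plan(508,-5,56,172.83)
cv2.imwrite('pics/w2.png',optics.get_image('wrist')[:,:,::-1])
i=optics.get_image('scene')[:,:,::-1]; cv2.imwrite('pics/s2.png',cv2.resize(i[120:240,170:330],None,fx=4,fy=4))
"
```

```text
t 7.88 pos [509.8  -5.2  76.5] phi 172.75 q1 -0.14 q6 -0.01
plan x 0.0018 y 0.0000 z 0.0205 turn -0.08
```

View pics/w2.png

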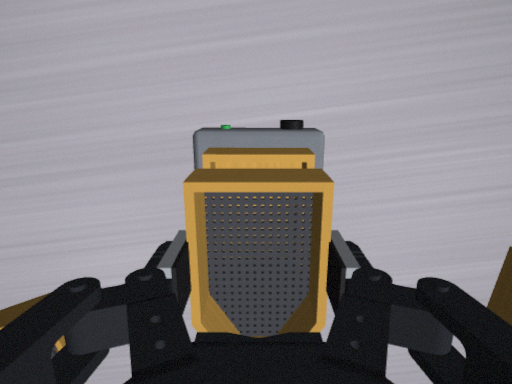

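View pics/s2.png

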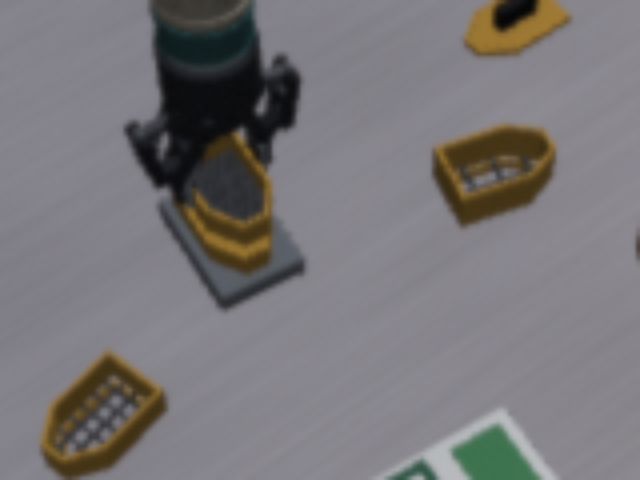

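```bash
python3 -c "
from h import *
c=optics.camera_info('wrist');t,p,f,q=tool();a=np.radians(f);print(p)
for z,cc,r in ((.052,203,150),(.052,314,150),(.052,258,150),(p[2]+.021,184,182),(p[2]+.021,333,182),(p[2]+.021,258,182)):
    d=(ray('wrist',[cc,r],z,c)[0]-p)*1000; print(r,cc,round(-(d[0]*np.cos(a)+d[1]*np.sin(a)),1),round(d[0]*np.sin(a)-d[1]*np.cos(a),1))
im=cv2.imread('pics/w2.png')
cv2.imwrite('pics/z.png',cv2.resize(im[120:200,170:350],None,fx=4,fy=4,interpolation=2))
"
```

```text
[ 0.50997353 -0.0052463   0.07679841]
150 203 -41.7 -28.0
150 314 -41.8 28.7
150 258 -41.8 0.1
182 184 -36.6 -28.1
182 333 -36.7 28.6
182 258 -36.7 0.1
```

View pics/z.png

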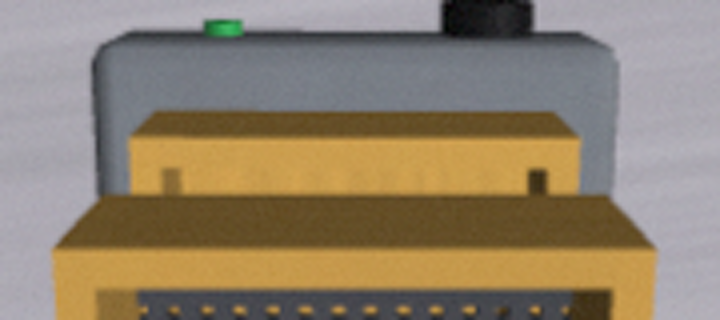

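>>> servo_tool --moves '[0.003,0,0,0,0.003,0,0.004,0,0.003,0,0.008,0,0.003,0,0.009,0,0.003,0,0.009,0,0.003,0,0.009,0]'

```text
time: 8.48
tool_pos: [0.5044, -0.0045, 0.0655]
orientation: [0.063, 0.998, 0.0, -0.0]
wrist_force: [-1.5, 0.4, -2.4]
finger_gap: 0.0567
```

```bash
cat >> h.py <<'E'
def uv(px,z):
    c=optics.camera_info('wrist');t,p,f,q=tool();a=np.radians(f)
    d=(ray('wrist',px,z,c)-p)*1000
    return np.round(np.c_[-(d[:,0]*np.cos(a)+d[:,1]*np.sin(a)),d[:,0]*np.sin(a)-d[:,1]*np.cos(a)],1).tolist()
def zoom(name,r0,r1,c0,c1,k=4,cam='wrist'):
    im=optics.get_image(cam)[:,:,::-1]; cv2.imwrite(f'pics/{name}.png',cv2.resize(im[r0:r1,c0:c1],None,fx=k,fy=k,interpolation=2))
E
python3 -c "
from h import *
zoom('z3',120,240,170,350)
t,p,f,q=tool();print(p,f,sensors.read_state()['wrist_force'])
"
```

```text
[ 0.50457732 -0.00449147  0.06569759] 172.7344280533499 [ 0.0844345   0.1314176  -2.30627083]
```

View pics/z3.png

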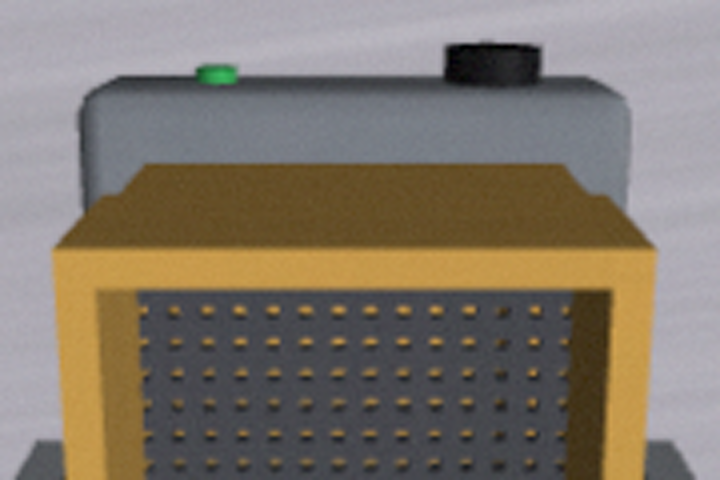

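>>> servo_tool --moves '[-0.0023,0,0,0,-0.0023,0,0,0,-0.0023,0,0,0,-0.0023,0,0,0,-0.0023,0,0,0,-0.0023,0,0,0]'

```text
time: 9.03
tool_pos: [0.5069, -0.0048, 0.0658]
orientation: [0.063, 0.998, -0.0, 0.0]
wrist_force: [0.4, 0.5, -2.0]
finger_gap: 0.0565
```

```bash
python3 -c "
from h import *
zoom('z4',120,240,170,350)
t,p,f,q=tool();print(p,f,sensors.read_state()['wrist_force'])
print(uv([[184,182],[333,182]],p[2]+.021))
"
```

```text
[ 0.506881   -0.00479201  0.06583423] 172.73521916706417 [-0.40726934  0.60296893 -1.80021727]
[[-36.5, -28.1], [-36.5, 28.7]]
```

View pics/z4.png

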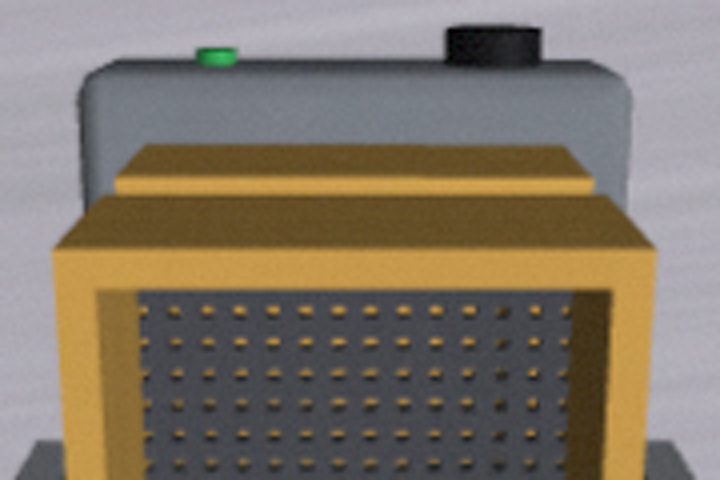

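```bash
python3 -c "
from h import *
print(uv([[199,164.5],[318.5,164.5],[199,165.5],[183.5,182]],.052))
t,p,f,q=tool();print(uv([[183.7,182],[333.5,182]],p[2]+.018))
"
```

```text
[[-36.4, -28.5], [-36.5, 29.3], [-35.9, -28.5], [-27.7, -36.5]]
[[-35.7, -28.9], [-35.8, 29.6]]
```

>>> servo_tool --moves '[0,0,0.002,0,0,0,0.004,0,0,0,0.006,0,0,0,0.007,0,0,0,0.007,0,0,0,0.007,0]'

```text
time: 9.58
tool_pos: [0.5068, -0.0048, 0.0586]
orientation: [0.063, 0.998, 0.0, -0.0]
wrist_force: [-0.3, -0.9, -2.4]
finger_gap: 0.0566
```

```bash
python3 -c "
from h import *
zoom('z5',120,240,170,350)
t,p,f,q=tool();print(p,f,sensors.read_state()['wrist_force'])
"
```

```text
[ 0.50688052 -0.0047862   0.05873977] 172.73663452153406 [-0.68522629 -0.53426921 -2.77145805]
```

View pics/z5.png

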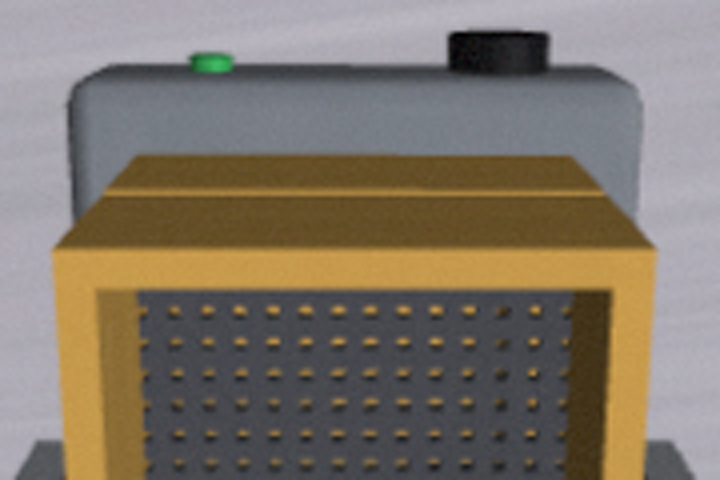

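>>> servo_tool --moves '[0,0,0.0008,0,0,0,0.0016,0,0,0,0.0024,0,0,0,0.003,0,0,0,0.003,0,0,0,0.003,0]'

```text
time: 10.13
tool_pos: [0.5071, -0.0048, 0.0572]
orientation: [0.063, 0.998, -0.0, 0.0]
wrist_force: [-3.4, 0.8, 8.6]
finger_gap: 0.0566
```

```bash
python3 -c "
from h import *
zoom('z6',120,240,170,350)
t,p,f,q=tool();print(p,f,sensors.read_state()['wrist_force'])
"
```

```text
[ 0.50716838 -0.00483521  0.0571597 ] 172.73818020471273 [-2.45002901  0.27134959  7.4596848 ]
```

View pics/z6.png

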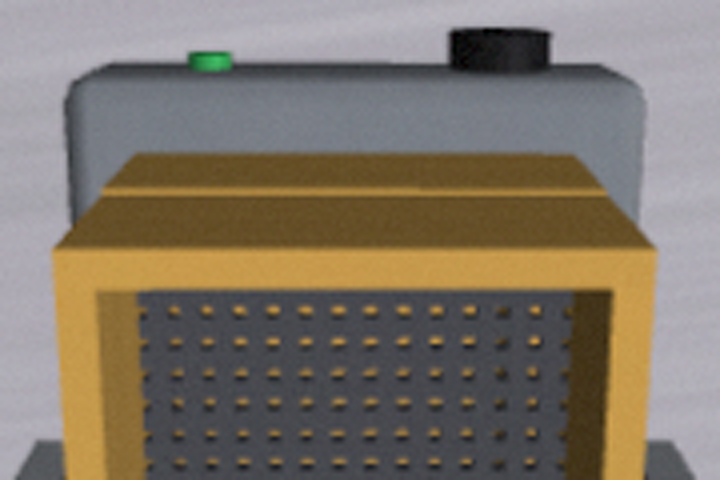

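>>> servo_tool --moves '[0,0,-0.001,0,0,0,-0.001,0,0,0,-0.001,0,0,0,-0.001,0,0,0,-0.001,0,0,0,-0.001,0,0,0,-0.03,0,0,0,-0.07,0,0,0,-0.11,0,0,0,-0.129,0,0,0,-0.129,0,0,0,-0.129,0,0,0,-0.129,0]' --gripper 1

```text
time: 11.27
tool_pos: [0.5061, -0.0047, 0.1839]
orientation: [0.063, 0.998, 0.0, -0.001]
wrist_force: [-0.5, -0.0, -0.5]
finger_gap: 0.0852
```

```bash
python3 -c "
from h import *
measure(.078,'fine_seated')
zoom('s7',120,240,170,330,4,'scene')
plan(592,-190,190,103)
"
```

```text
t 11.27 contours [((417, 205, 95, 78), 5792.0), ((221, 136, 76, 118), 7696.5)]
slopes [0.0043 0.0011] width 56.7 len 96.3
point ahead(u, =-toolx) 2.0  v(=tooly) 0.2 yaw(deg, ccw about tool z from u toward +tooly) 0.15
world point [508.1  -4.7] nose dir -7.11
t 11.37 pos [505.4  -4.6 182.8] phi 172.73 q1 -0.14 q6 -0.01
plan x -0.1094 y -0.1729 z -0.0072 turn 69.73
```

View pics/fine_seated.png

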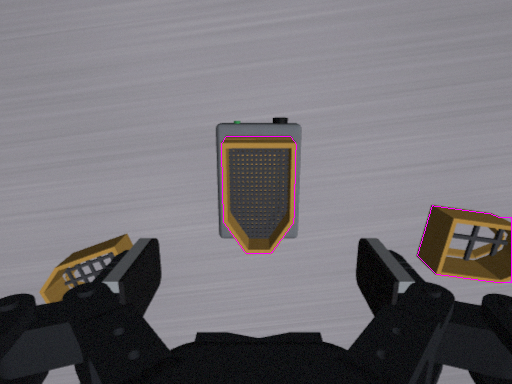

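View pics/s7.png

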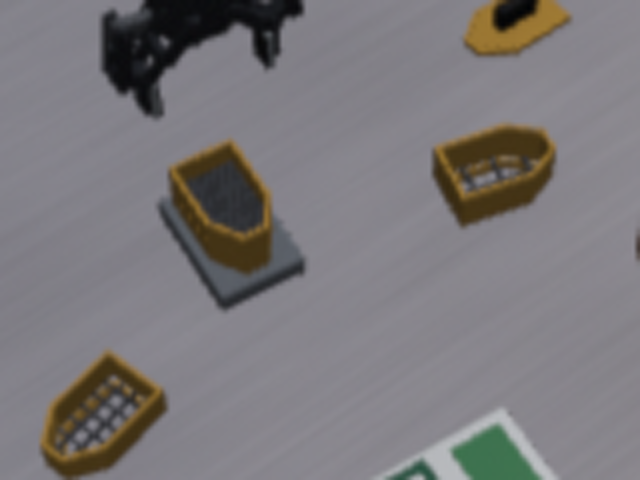

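```bash
python3 -c "
from h import *
plan(591,-179,150,103)
"
```

```text
t 11.37 pos [505.4  -4.6 182.8] phi 172.73 q1 -0.14 q6 -0.01
plan x -0.1070 y -0.1621 z 0.0328 turn 69.73
```

>>> servo_tool --moves '[-0.107,-0.162,0.033,69.7,-0.107,-0.162,0.033,69.7,-0.107,-0.162,0.033,69.7,-0.107,-0.162,0.033,69.7,-0.107,-0.162,0.033,69.7,-0.107,-0.162,0.033,69.7,-0.107,-0.162,0.033,69.7,-0.107,-0.162,0.033,69.7,-0.107,-0.162,0.033,69.7,-0.107,-0.162,0.033,69.7,-0.107,-0.162,0.033,69.7,-0.107,-0.162,0.033,69.7,-0.107,-0.162,0.033,69.7,-0.107,-0.162,0.033,69.7]'

```text
time: 12.53
tool_pos: [0.5922, -0.1789, 0.1512]
orientation: [0.622, 0.783, -0.0, -0.001]
wrist_force: [-0.9, -0.3, -0.8]
finger_gap: 0.0855
```

```bash
python3 -c "
from h import *
measure(.040,'med1')
plan(591,-179,150,103)
"
```

```text
t 12.53 contours [((223, 136, 74, 113), 7190.5)]
slopes [0.0043 0.006 ] width 56.2 len 93.7
point ahead(u, =-toolx) 0.4  v(=tooly) 0.4 yaw(deg, ccw about tool z from u toward +tooly) 0.30
world point [ 592.7 -179.2] nose dir -76.59
t 12.58 pos [ 592.4 -178.9  151.4] phi 103.10 q1 -0.40 q6 0.94
plan x 0.0002 y -0.0013 z 0.0014 turn 0.10
```

View pics/med1.png

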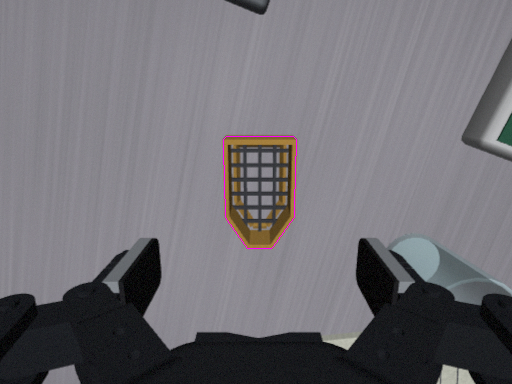

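>>> servo_tool --moves '[0,0.0004,0.04,-0.2,0,0.0004,0.08,-0.2,0,0.0004,0.115,-0.2,0,0.0004,0.13,-0.2,0,0.0004,0.139,-0.2,0,0.0004,0.139,-0.2,0,0.0004,0.139,-0.2,0,0.0004,0.139,-0.2,0,0.0004,0.139,-0.2]'

```text
time: 13.33
tool_pos: [0.5949, -0.1798, 0.015]
orientation: [0.621, 0.784, 0.001, 0.002]
wrist_force: [0.3, -1.2, 0.2]
finger_gap: 0.0853
```

>>> servo_tool --moves '[0,0,0,0,0,0,0,0,0,0,0,0,0,0,0,0,0,0,0,0,0,0,0,0,0,0,0,0,0,0,0,0]' --gripper 0.2

```text
time: 14.0
tool_pos: [0.5941, -0.1794, 0.0142]
orientation: [0.621, 0.784, 0.0, 0.001]
wrist_force: [-1.1, -1.0, 4.9]
finger_gap: 0.0567
```

>>> servo_tool --moves '[0,0,-0.01,0,0,0,-0.04,0,0,0,-0.08,0,0,0,-0.12,0,0,0,-0.14,0,0,0,-0.14,0,0,0,-0.14,0,0,0,-0.14,0]'

```text
time: 14.67
tool_pos: [0.5915, -0.1784, 0.1514]
orientation: [0.621, 0.784, -0.0, -0.001]
wrist_force: [-0.2, 0.5, -1.8]
finger_gap: 0.0571
```

```bash
python3 -c "
from h import *
plan(508.5,-4.7,130,172.9)
"
```

```text
t 14.67 pos [ 591.5 -178.4  151.4] phi 103.23 q1 -0.40 q6 0.94
plan x 0.1881 y -0.0411 z 0.0214 turn -69.67
```

>>> servo_tool --moves '[0.188,-0.041,0,-69.7,0.188,-0.041,0,-69.7,0.188,-0.041,0,-69.7,0.188,-0.041,0,-69.7,0.188,-0.041,0,-69.7,0.188,-0.041,0,-69.7,0.188,-0.041,0,-69.7,0.188,-0.041,0,-69.7,0.188,-0.041,0,-69.7,0.188,-0.041,0.02,-69.7,0.188,-0.041,0.035,-69.7,0.188,-0.041,0.048,-69.7,0.188,-0.041,0.048,-69.7,0.188,-0.041,0.048,-69.7,0.188,-0.041,0.048,-69.7,0.188,-0.041,0.048,-69.7,0.188,-0.041,0.048,-69.7]'

```text
time: 16.08
tool_pos: [0.5107, -0.0055, 0.1056]
orientation: [0.062, 0.998, -0.0, 0.001]
wrist_force: [-0.1, 0.7, -2.7]
finger_gap: 0.0568
```

```bash
python3 -c "
from h import *
zoom('z8',120,240,170,350)
plan(508.5,-4.7,92,172.9)
"
```

```text
t 16.13 pos [510.7  -5.4 105.6] phi 172.93 q1 -0.14 q6 -0.01
plan x 0.0023 y 0.0005 z 0.0136 turn 0.03
```

View pics/z8.png

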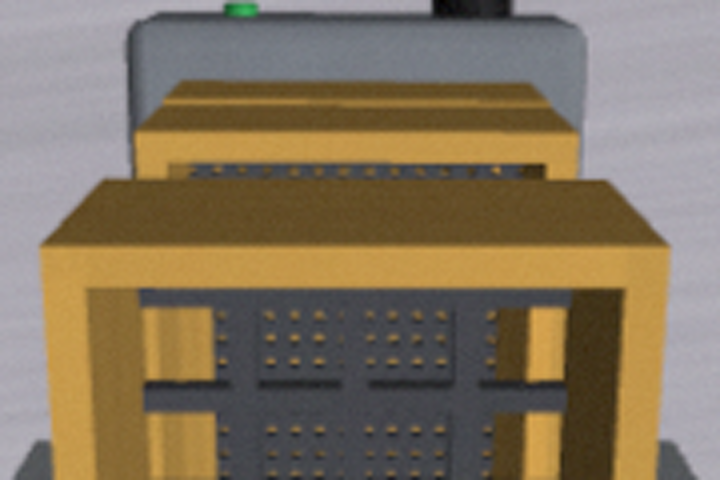

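```bash
cat >> h.py <<'E'
def edge(r,c0,c1,w=58.):
    "back edge seen in wrist image -> u,v,height above TCP (mm) from known width"
    c=optics.camera_info('wrist');t,p,f,q=tool();a=np.radians(f);K=c['intrinsics']
    Z=w*K[0,0]/(c1-c0); P=c['world_from_camera'][:3,:3]@np.array([((c0+c1)/2-K[0,2])/K[0,0]*Z,(r-K[1,2])/K[1,1]*Z,Z])+1000*(c['world_from_camera'][:3,3]-p)
    return np.round([-(P[0]*np.cos(a)+P[1]*np.sin(a)),P[0]*np.sin(a)-P[1]*np.cos(a),P[2]],1)
E
python3 -c "
from h import *
print(edge(181.5,180.25,337),edge(152.75,203.5,315))
print(uv([[203.5,152.75],[315,152.75]],.078))
t,p,f,q=tool();print(p);print(uv([[180,181.5],[337,181.5]],p[2]+.026))
"
```

```text
[-37.6   0.3  24.4] [-40.    0.7 -27.3]
[[-39.9, -28.3], [-40.0, 29.8]]
[ 0.51070708 -0.00543423  0.1056173 ]
[[-38.0, -28.4], [-38.0, 28.9]]
```

>>> servo_tool --moves '[0.002,0.0003,0,0,0.002,0.0003,0.004,0,0.002,0.0003,0.009,0,0.002,0.0003,0.009,0,0.002,0.0003,0.009,0,0.002,0.0003,0.009,0]'

```text
time: 16.63
tool_pos: [0.5079, -0.0048, 0.0956]
orientation: [0.062, 0.998, 0.0, -0.0]
wrist_force: [1.0, -0.9, -2.5]
finger_gap: 0.0569
```

```bash
python3 -c "
from h import *
zoom('z9',120,240,170,350)
plan(508.5,-4.7,92,172.9)
"
```

```text
t 16.68 pos [508.1  -4.8  95.8] phi 172.94 q1 -0.14 q6 -0.01
plan x -0.0004 y 0.0001 z 0.0038 turn 0.04
```

View pics/z9.png

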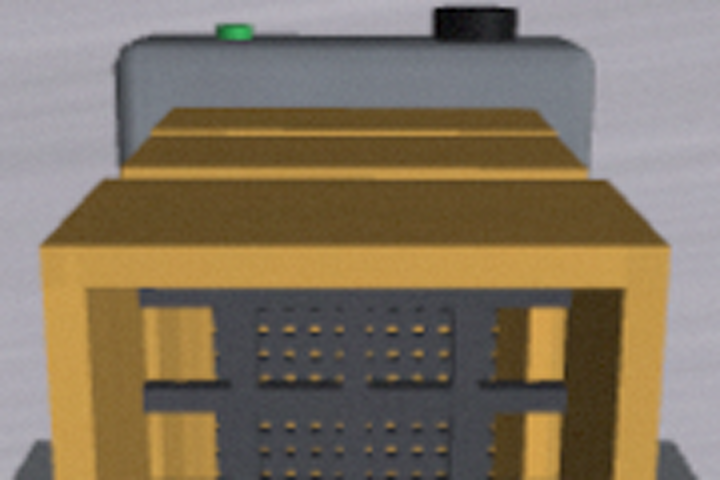

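```bash
python3 -c "
from h import *
print(edge(162,200.5,317.2),uv([[200.5,162],[317,162]],.078))
"
```

```text
[-36.8   0.5 -18.5] [[-36.9, -28.4], [-37.0, 29.2]]
```

>>> servo_tool --moves '[0,0,0.003,0,0,0,0.006,0,0,0,0.0085,0,0,0,0.0095,0,0,0,0.0105,0,0,0,0.0115,0,0,0,0.0125,0,0,0,0.0125,0,0,0,0.0125,0]'

```text
time: 17.43
tool_pos: [0.508, -0.0048, 0.0843]
orientation: [0.062, 0.998, 0.0, -0.0]
wrist_force: [-3.2, -0.5, 6.5]
finger_gap: 0.0569
```

```bash
python3 -c "
from h import *
zoom('z10',120,240,170,350)
plan(508.5,-4.7,92,172.9); print(sensors.read_state()['wrist_force'])
"
```

```text
t 17.48 pos [508.   -4.7  84.3] phi 172.94 q1 -0.14 q6 -0.01
plan x -0.0005 y 0.0001 z -0.0077 turn 0.04
[-2.84089603  0.37744207  5.33904239]
```

View pics/z10.png

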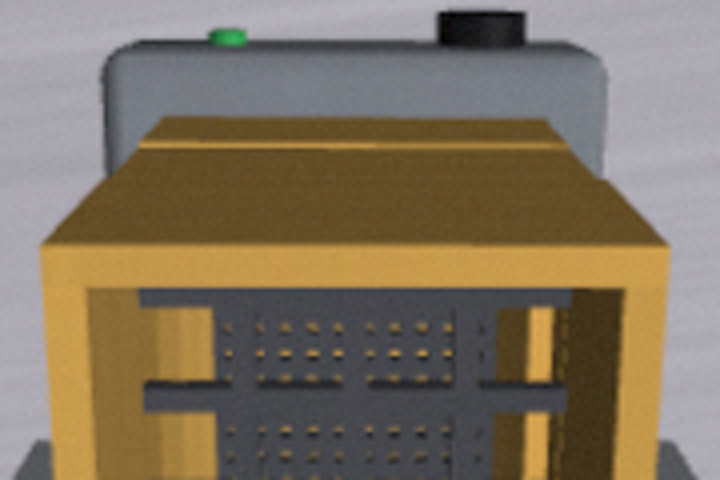

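>>> servo_tool --moves '[0,0,-0.001,0,0,0,-0.001,0,0,0,-0.001,0,0,0,-0.001,0,0,0,-0.001,0,0,0,-0.001,0,0,0,-0.03,0,0,0,-0.07,0,0,0,-0.11,0,0,0,-0.136,0,0,0,-0.136,0,0,0,-0.136,0,0,0,-0.136,0,0,0,-0.136,0]' --gripper 1

```text
time: 18.65
tool_pos: [0.5067, -0.0046, 0.2175]
orientation: [0.062, 0.998, 0.0, -0.002]
wrist_force: [-0.0, 0.9, -0.9]
finger_gap: 0.0853
```

```bash
python3 -c "
from h import *
measure(.110,'med_seated')
zoom('s11',120,240,170,330,4,'scene')
plan(601.7,194,165,253)
"
```

```text
t 18.65 contours [((403, 196, 109, 71), 5577.0), ((221, 132, 75, 120), 7739.0)]
slopes [-0.0037  0.005 ] width 56.5 len 98.0
point ahead(u, =-toolx) 0.7  v(=tooly) -0.0 yaw(deg, ccw about tool z from u toward +tooly) 0.04
world point [507.5  -4.8] nose dir -7.03
t 18.75 pos [506.8  -4.6 217.4] phi 172.93 q1 -0.14 q6 -0.01
plan x -0.0698 y 0.2088 z 0.0524 turn -80.07
```

View pics/med_seated.png

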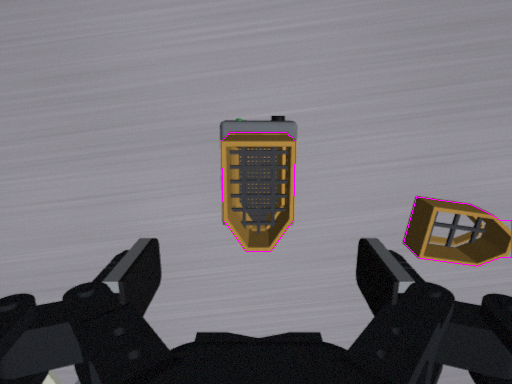

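View pics/s11.png

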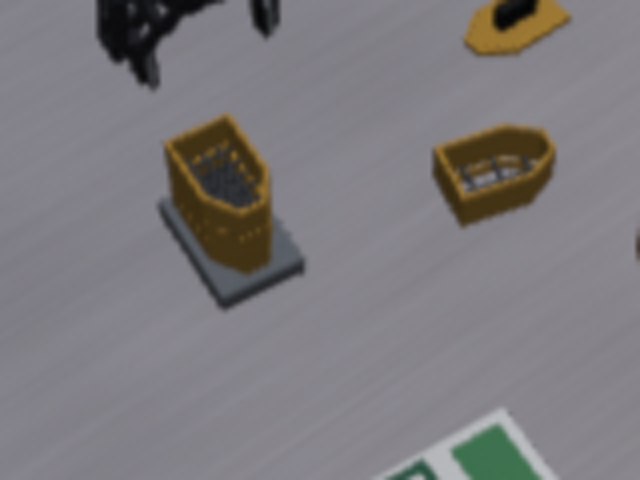

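>>> servo_tool --moves '[-0.07,0.209,0.052,-80,-0.07,0.209,0.052,-80,-0.07,0.209,0.052,-80,-0.07,0.209,0.052,-80,-0.07,0.209,0.052,-80,-0.07,0.209,0.052,-80,-0.07,0.209,0.052,-80,-0.07,0.209,0.052,-80,-0.07,0.209,0.052,-80,-0.07,0.209,0.052,-80,-0.07,0.209,0.052,-80,-0.07,0.209,0.052,-80,-0.07,0.209,0.052,-80,-0.07,0.209,0.052,-80,-0.07,0.209,0.052,-80,-0.07,0.209,0.052,-80]'

```text
time: 20.08
tool_pos: [0.6031, 0.194, 0.1671]
orientation: [-0.594, 0.805, 0.0, -0.0]
wrist_force: [0.6, 0.3, -0.0]
finger_gap: 0.0855
```

```bash
python3 -c "
from h import *
measure(.048,'co1')
plan(601.7,194,165,253)
"
```

```text
t 20.08 contours [((222, 132, 72, 112), 6876.5)]
slopes [0.0287 0.028 ] width 56.5 len 93.5
point ahead(u, =-toolx) -1.1  v(=tooly) 1.0 yaw(deg, ccw about tool z from u toward +tooly) 1.62
world point [601.9 193.2] nose dir 74.49
t 20.13 pos [603.2 194.  167.3] phi -107.12 q1 0.21 q6 -1.06
plan x 0.0004 y 0.0014 z 0.0023 turn -0.12
```

View pics/co1.png

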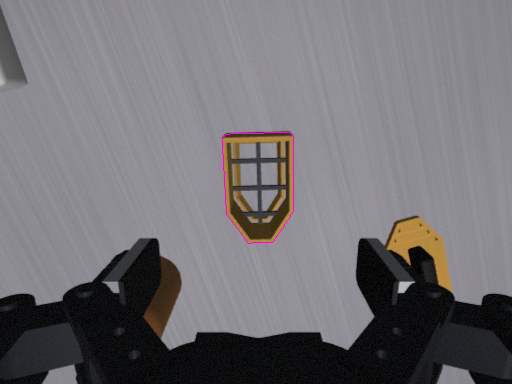

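>>> servo_tool --moves '[0.0011,0.001,0.04,-1.6,0.0011,0.001,0.08,-1.6,0.0011,0.001,0.115,-1.6,0.0011,0.001,0.14,-1.6,0.0011,0.001,0.153,-1.6,0.0011,0.001,0.153,-1.6,0.0011,0.001,0.153,-1.6,0.0011,0.001,0.153,-1.6,0.0011,0.001,0.153,-1.6]'

```text
time: 20.88
tool_pos: [0.6044, 0.1938, 0.0169]
orientation: [-0.605, 0.796, -0.001, 0.002]
wrist_force: [-0.1, -0.9, 0.5]
finger_gap: 0.0857
```

>>> servo_tool --moves '[0,0,0,0,0,0,0,0,0,0,0,0,0,0,0,0,0,0,0,0,0,0,0,0,0,0,0,0,0,0,0,0]' --gripper 0.2

```text
time: 21.55
tool_pos: [0.6032, 0.1936, 0.016]
orientation: [-0.606, 0.796, -0.001, 0.001]
wrist_force: [-0.8, -0.0, 6.8]
finger_gap: 0.057
```

>>> servo_tool --moves '[0,0,-0.01,0,0,0,-0.04,0,0,0,-0.08,0,0,0,-0.12,0,0,0,-0.16,0,0,0,-0.18,0,0,0,-0.18,0,0,0,-0.18,0,0,0,-0.18,0]'

```text
time: 22.3
tool_pos: [0.6002, 0.1929, 0.1921]
orientation: [-0.606, 0.796, 0.001, -0.002]
wrist_force: [0.5, -0.5, -3.6]
finger_gap: 0.057
```

```bash
python3 -c "
from h import *
plan(507.8,-4.8,140,172.95)
"
```

```text
t 22.30 pos [600.2 192.9 192.1] phi -105.47 q1 0.21 q6 -1.09
plan x 0.2151 y 0.0364 z 0.0521 turn 81.58
```

>>> servo_tool --moves '[0.215,0.036,0,81.5,0.215,0.036,0,81.5,0.215,0.036,0,81.5,0.215,0.036,0,81.5,0.215,0.036,0,81.5,0.215,0.036,0,81.5,0.215,0.036,0,81.5,0.215,0.036,0,81.5,0.215,0.036,0,81.5,0.215,0.036,0,81.5,0.215,0.036,0,81.5,0.215,0.036,0.025,81.5,0.215,0.036,0.045,81.5,0.215,0.036,0.053,81.5,0.215,0.036,0.053,81.5,0.215,0.036,0.053,81.5,0.215,0.036,0.053,81.5,0.215,0.036,0.053,81.5]'

```text
time: 23.8
tool_pos: [0.5109, -0.0045, 0.1423]
orientation: [0.061, 0.998, -0.0, 0.001]
wrist_force: [-0.0, 0.3, -2.4]
finger_gap: 0.0572
```

```bash
python3 -c "
from h import *
zoom('z12',120,240,170,350)
plan(507.8,-4.8,118,172.95)
"
```

```text
t 23.85 pos [511.   -4.5 142.5] phi 173.04 q1 -0.14 q6 -0.01
plan x 0.0031 y -0.0007 z 0.0245 turn 0.09
```

View pics/z12.png

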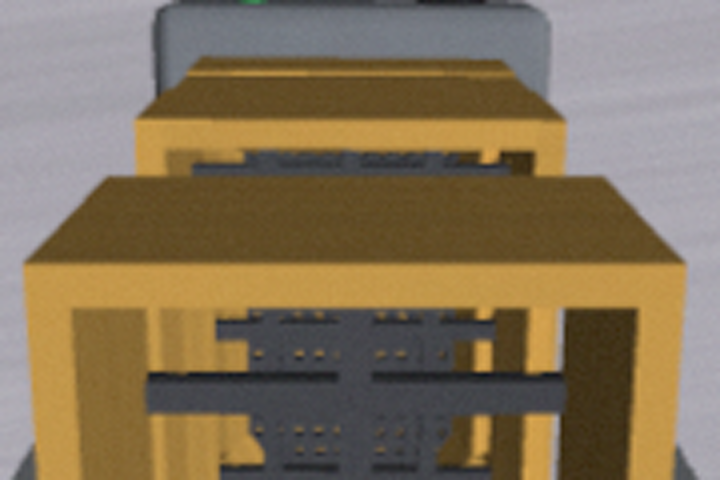

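```bash
python3 -c "
from h import *
t,p,f,q=tool()
print(edge(185.5,176.25,341.25),uv([[176.25,185.5],[341.25,185.5]],p[2]+.0315))
print(edge(149.75,204,311.5),uv([[204,149.75],[311.5,149.75]],.110))
"
```

```text
[-37.8   0.4  30.6] [[-38.0, -28.4], [-38.0, 29.1]]
[-40.5  -0.1 -34.1] [[-40.7, -28.8], [-40.8, 28.6]]
```

>>> servo_tool --moves '[0.0024,-0.0004,0,0,0.0024,-0.0004,0.005,0,0.0024,-0.0004,0.01,0,0.0024,-0.0004,0.014,0,0.0024,-0.0004,0.014,0,0.0024,-0.0004,0.014,0,0.0024,-0.0004,0.014,0]'

```text
time: 24.43
tool_pos: [0.5074, -0.0044, 0.1271]
orientation: [0.061, 0.998, 0.0, -0.0]
wrist_force: [0.1, -0.3, -2.2]
finger_gap: 0.057
```

```bash
python3 -c "
from h import *
zoom('z13',120,240,170,350)
plan(507.8,-4.8,118,172.95)
"
```

```text
t 24.48 pos [507.6  -4.5 127.4] phi 173.03 q1 -0.14 q6 -0.01
plan x -0.0002 y -0.0003 z 0.0094 turn 0.08
```

View pics/z13.png

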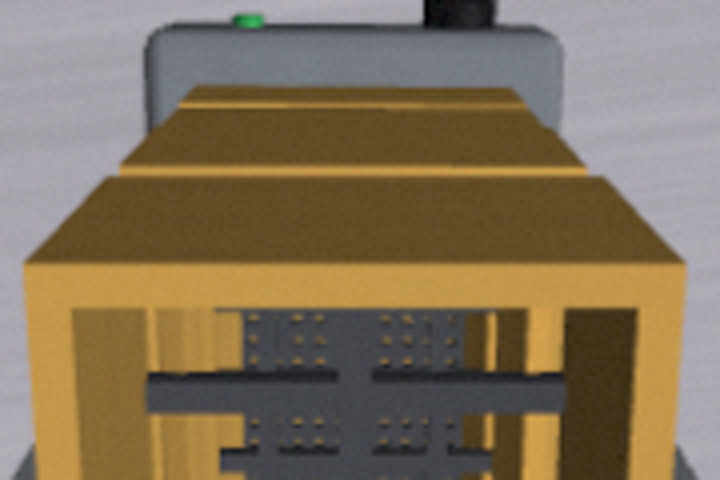

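>>> servo_tool --moves '[-0.0005,-0.0002,0.003,0,-0.0005,-0.0002,0.006,0,-0.0005,-0.0002,0.008,0,-0.0005,-0.0002,0.009,0,-0.0005,-0.0002,0.01,0,-0.0005,-0.0002,0.0105,0,-0.0005,-0.0002,0.0105,0,-0.0005,-0.0002,0.0105,0]'

```text
time: 25.15
tool_pos: [0.5077, -0.0047, 0.1181]
orientation: [0.061, 0.998, -0.0, -0.0]
wrist_force: [-4.7, 1.4, 7.0]
finger_gap: 0.0572
```

```bash
python3 -c "
from h import *
zoom('z14',120,240,170,350)
plan(507.8,-4.8,118,172.95); print(sensors.read_state()['wrist_force'])
"
```

```text
t 25.20 pos [507.7  -4.7 118.1] phi 173.03 q1 -0.14 q6 -0.01
plan x -0.0001 y -0.0001 z 0.0001 turn 0.08
[-2.63638008  0.52275463  5.54743431]
```

View pics/z14.png

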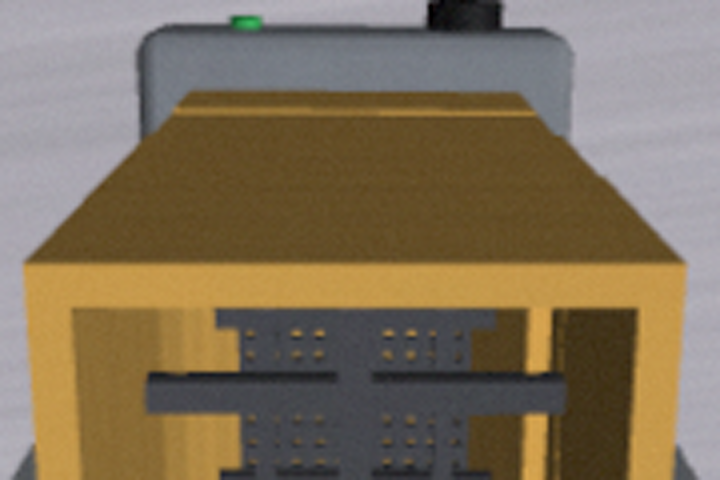

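>>> servo_tool --moves '[0,0,-0.001,0,0,0,-0.001,0,0,0,-0.001,0,0,0,-0.001,0,0,0,-0.001,0,0,0,-0.001,0,0,0,-0.03,0,0,0,-0.07,0,0,0,-0.11,0,0,0,-0.142,0,0,0,-0.142,0,0,0,-0.142,0,0,0,-0.142,0,0,0,-0.142,0]' --gripper 1

```text
time: 26.37
tool_pos: [0.5068, -0.0046, 0.257]
orientation: [0.061, 0.998, 0.0, -0.002]
wrist_force: [-1.1, -0.3, 1.0]
finger_gap: 0.0857
```

```bash
python3 -c "
from h import *
measure(.150,'co_seated')
zoom('s15',120,240,170,330,4,'scene')
plan(478,329,130,90)
"
```

```text
t 26.37 contours [((221, 129, 75, 123), 7894.0)]
slopes [-0.0044 -0.0013] width 56.3 len 100.1
point ahead(u, =-toolx) 0.5  v(=tooly) 0.2 yaw(deg, ccw about tool z from u toward +tooly) -0.16
world point [507.3  -4.5] nose dir -7.13
t 26.47 pos [506.7  -4.6 256.8] phi 173.03 q1 -0.14 q6 -0.02
plan x 0.0690 y 0.3276 z 0.1268 turn 83.03
```

View pics/co_seated.png

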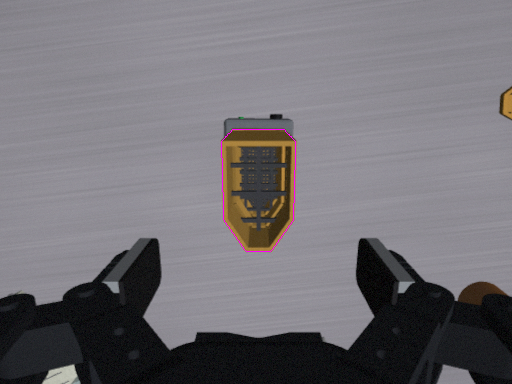

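View pics/s15.png

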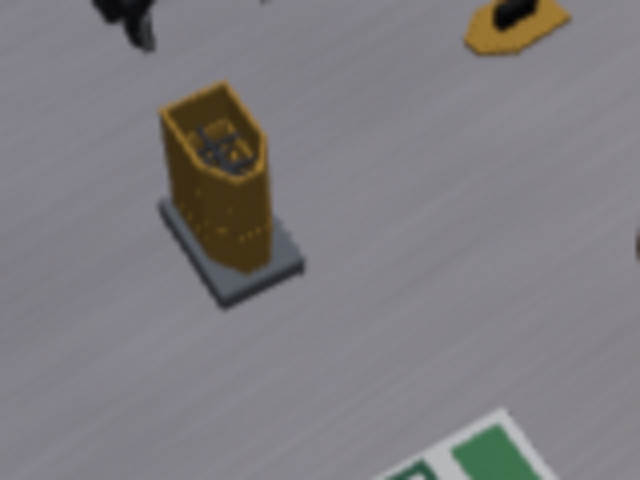

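>>> servo_tool --moves '[0.069,0.328,0,83,0.069,0.328,0,83,0.069,0.328,0,83,0.069,0.328,0.127,83,0.069,0.328,0.127,83,0.069,0.328,0.127,83,0.069,0.328,0.127,83,0.069,0.328,0.127,83,0.069,0.328,0.127,83,0.069,0.328,0.127,83,0.069,0.328,0.127,83,0.069,0.328,0.127,83,0.069,0.328,0.127,83,0.069,0.328,0.127,83,0.069,0.328,0.127,83,0.069,0.328,0.127,83,0.069,0.328,0.127,83,0.069,0.328,0.127,83]'

```text
time: 27.97
tool_pos: [0.4794, 0.329, 0.132]
orientation: [0.707, 0.707, 0.0, 0.0]
wrist_force: [-0.6, -0.1, -0.2]
finger_gap: 0.0854
```

```bash
python3 -c "
from h import *
measure(.014,'cv1')
plan(478,329,130,90)
"
```

```text
t 27.97 contours [((222, 130, 73, 108), 6726.5)]
slopes [0.002  0.0025] width 56.3 len 90.7
point ahead(u, =-toolx) -6.4  v(=tooly) -0.8 yaw(deg, ccw about tool z from u toward +tooly) 0.13
world point [478.7 335.4] nose dir -89.82
t 28.02 pos [479.4 329.1 132. ] phi 90.05 q1 0.49 q6 2.06
plan x -0.0001 y -0.0014 z 0.0020 turn 0.05
```

View pics/cv1.png

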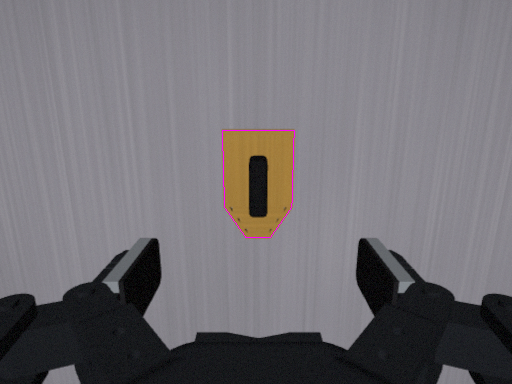

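>>> servo_tool --moves '[0.0024,-0.0008,0.03,0,0.0024,-0.0008,0.06,0,0.0024,-0.0008,0.09,0,0.0024,-0.0008,0.105,0,0.0024,-0.0008,0.114,0,0.0024,-0.0008,0.114,0,0.0024,-0.0008,0.114,0,0.0024,-0.0008,0.114,0,0.0024,-0.0008,0.114,0]'

```text
time: 28.77
tool_pos: [0.48, 0.3324, 0.0196]
orientation: [0.707, 0.707, 0.002, 0.001]
wrist_force: [0.6, 0.4, -0.6]
finger_gap: 0.0854
```

>>> servo_tool --moves '[0,0,0,0,0,0,0,0,0,0,0,0,0,0,0,0,0,0,0,0,0,0,0,0,0,0,0,0,0,0,0,0,0,0,0,0,0,0,0,0,0,0,0,0,0,0,0,0,0,0,0,0]' --gripper 0

```text
time: 29.85
tool_pos: [0.4786, 0.3317, 0.018]
orientation: [0.707, 0.707, 0.0, 0.0]
wrist_force: [-0.6, -0.7, 4.3]
finger_gap: 0.0126
```

```bash
python3 -c "
from h import *
s=sensors.read_state();print(s['wrist_force'],s['finger_gap'],s['tool_pos'])
zoom('z16',100,300,160,360,3)
plan(511.3,-5,300,172.9)
"
```

```text
[-0.59633673 -0.67286462  4.28388382] 0.01256609386290245 [0.47856375 0.33167802 0.01803046]
t 29.90 pos [478.6 331.7  18. ] phi 90.03 q1 0.50 q6 2.07
plan x -0.3367 y 0.0325 z -0.2820 turn -82.87
```

View pics/z16.png

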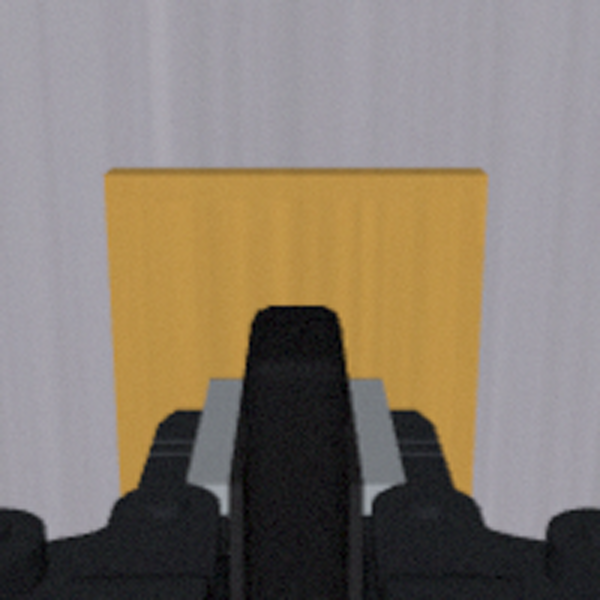

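>>> servo_tool --moves '[0,0,-0.01,0,0,0,-0.04,0,0,0,-0.08,0,0,0,-0.12,0,0,0,-0.16,0,0,0,-0.2,0,0,0,-0.2,0,0,0,-0.2,0,0,0,-0.2,0,0,0,-0.2,0]'

```text
time: 30.73
tool_pos: [0.4768, 0.3307, 0.2154]
orientation: [0.707, 0.707, -0.002, -0.001]
wrist_force: [-0.3, 0.2, -2.6]
finger_gap: 0.0128
```

```bash
python3 -c "
from h import *
plan(511,-5,185,172.9)
"
```

```text
t 30.73 pos [476.8 330.7 215.4] phi 90.03 q1 0.50 q6 2.07
plan x -0.3357 y 0.0340 z 0.0304 turn -82.87
```

>>> servo_tool --moves '[-0.336,0.034,0,-82.9,-0.336,0.034,0,-82.9,-0.336,0.034,0,-82.9,-0.336,0.034,0,-82.9,-0.336,0.034,0,-82.9,-0.336,0.034,0,-82.9,-0.336,0.034,0,-82.9,-0.336,0.034,0,-82.9,-0.336,0.034,0,-82.9,-0.336,0.034,0,-82.9,-0.336,0.034,0,-82.9,-0.336,0.034,0,-82.9,-0.336,0.034,0.02,-82.9,-0.336,0.034,0.033,-82.9,-0.336,0.034,0.033,-82.9,-0.336,0.034,0.033,-82.9,-0.336,0.034,0.033,-82.9,-0.336,0.034,0.033,-82.9]'

```text
time: 32.23
tool_pos: [0.513, -0.0043, 0.1852]
orientation: [0.062, 0.998, -0.0, 0.0]
wrist_force: [0.2, -0.8, -2.6]
finger_gap: 0.0125
```

```bash
python3 -c "
from h import *
zoom('z17',100,250,160,360,4)
plan(511,-5,160,172.9)
"
```

```text
t 32.28 pos [513.2  -4.4 185.5] phi 172.94 q1 -0.13 q6 -0.01
plan x 0.0021 y -0.0009 z 0.0255 turn 0.04
```

View pics/z17.png

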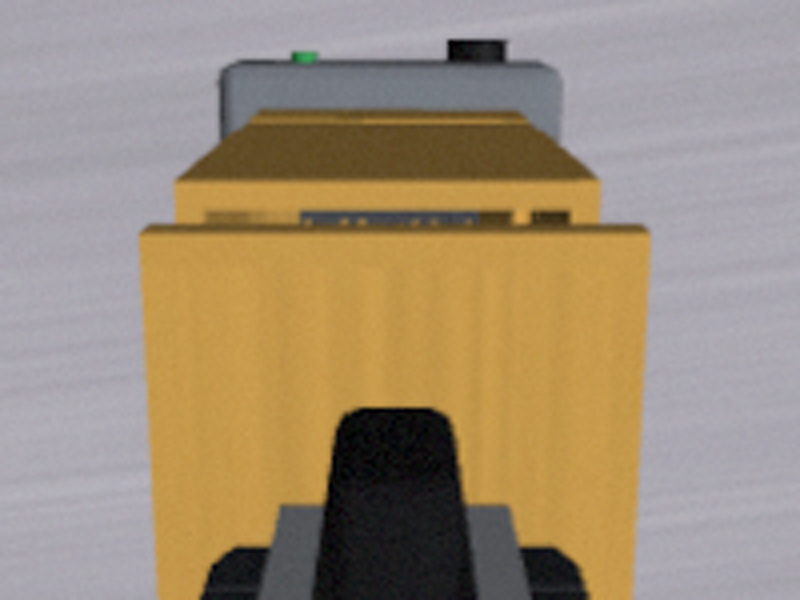

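```bash
python3 -c "
from h import *
t,p,f,q=tool()
print(edge(158,195,322.5),uv([[195,158],[322.5,158]],p[2]-.004))
print(edge(145.25,204,310.2),uv([[204,145.25],[310.2,145.25]],.150))
"
```

```text
[-41.1   0.4  -5.4] [[-41.3, -28.3], [-41.4, 29.1]]
[-42.6  -0.4 -36.8] [[-42.7, -29.2], [-42.8, 28.3]]
```

>>> servo_tool --moves '[0.0009,-0.0009,0,0,0.0009,-0.0009,0.005,0,0.0009,-0.0009,0.01,0,0.0009,-0.0009,0.0135,0,0.0009,-0.0009,0.0135,0,0.0009,-0.0009,0.0135,0,0.0009,-0.0009,0.0135,0]'

```text
time: 32.87
tool_pos: [0.5117, -0.0051, 0.1713]
orientation: [0.062, 0.998, 0.0, -0.0]
wrist_force: [0.3, 0.4, -2.5]
finger_gap: 0.0128
```

```bash
python3 -c "
from h import *
zoom('z18',100,250,160,360,4)
plan(511,-5,160,172.9)
"
```

```text
t 32.92 pos [511.8  -5.2 171.4] phi 172.93 q1 -0.14 q6 -0.01
plan x 0.0008 y 0.0001 z 0.0114 turn 0.03
```

View pics/z18.png

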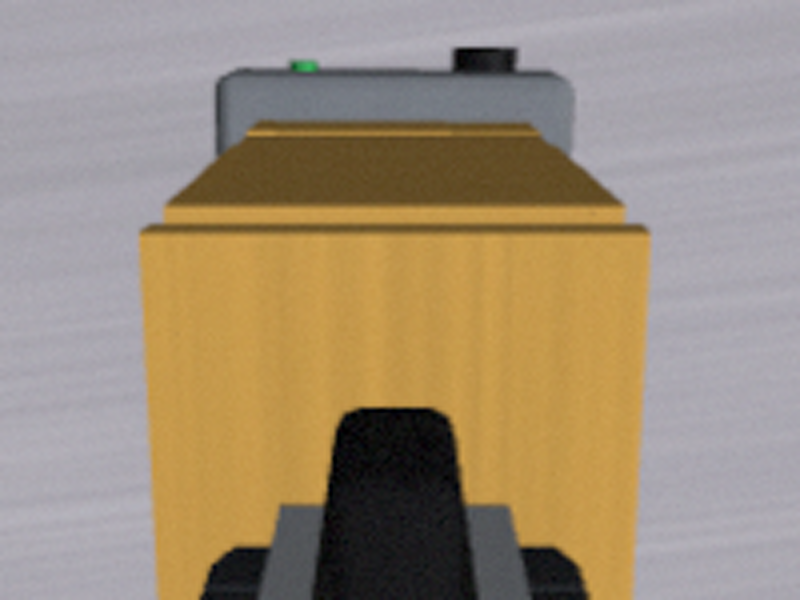

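>>> servo_tool --moves '[0,0,0.003,0,0,0,0.006,0,0,0,0.009,0,0,0,0.0105,0,0,0,0.0115,0,0,0,0.0125,0,0,0,0.0125,0,0,0,0.0125,0]'

```text
time: 33.58
tool_pos: [0.5115, -0.0051, 0.1601]
orientation: [0.062, 0.998, -0.0, -0.0]
wrist_force: [-3.6, -0.4, 6.9]
finger_gap: 0.0125
```

```bash
python3 -c "
from h import *
zoom('z19',100,250,160,360,4)
plan(511,-5,160,172.9); print(sensors.read_state()['wrist_force'])
"
```

```text
t 33.63 pos [511.5  -5.1 160.1] phi 172.94 q1 -0.14 q6 -0.01
plan x 0.0005 y 0.0001 z 0.0001 turn 0.04
[-3.95018297  0.07655733  5.92912715]
```

View pics/z19.png

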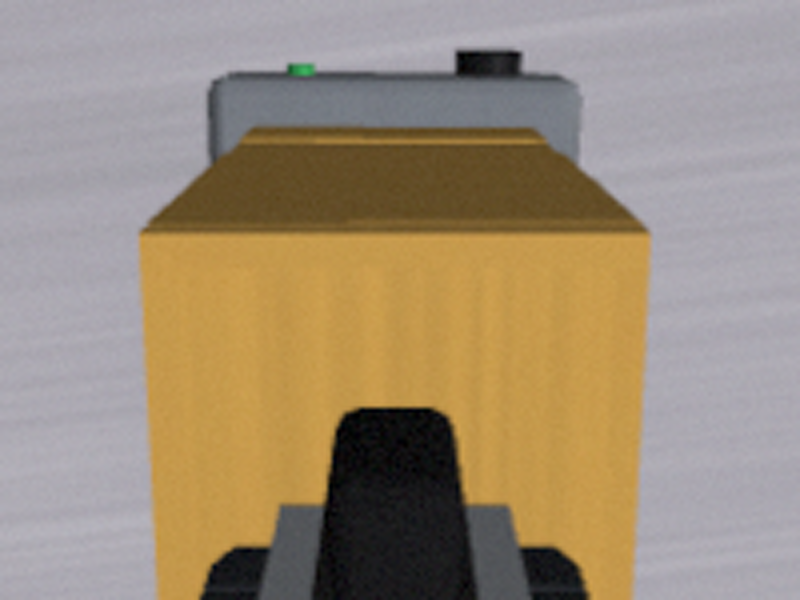

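>>> servo_tool --moves '[0,0,-0.001,0,0,0,-0.001,0,0,0,-0.001,0,0,0,-0.001,0,0,0,-0.001,0,0,0,-0.001,0,0,0,-0.001,0,0,0,-0.001,0,0,0,-0.02,0,0,0,-0.05,0,0,0,-0.09,0,0,0,-0.11,0,0,0,-0.11,0,0,0,-0.11,0,0,0,-0.11,0,0,0,-0.11,0,0,0,-0.11,0]' --gripper 1

```text
time: 35.05
tool_pos: [0.5105, -0.005, 0.2669]
orientation: [0.062, 0.998, 0.0, -0.002]
wrist_force: [-0.1, -0.4, 0.1]
finger_gap: 0.0854
```

```bash
python3 -c "
from h import *
measure(.156,'cv_seated')
zoom('s20',90,240,170,330,4,'scene')
s=sensors.read_state();print(s['time'],s['wrist_force'],s['tool_pos'],s['finger_gap'])
"
```

```text
t 35.05 contours [((221, 125, 75, 121), 7699.0)]
slopes [ 0.0027 -0.0024] width 56.3 len 99.1
point ahead(u, =-toolx) -3.1  v(=tooly) 0.1 yaw(deg, ccw about tool z from u toward +tooly) 0.01
world point [507.4  -4.5] nose dir -7.06
35.15 [-0.54494989  0.5533222   0.29451   ] [ 0.51083733 -0.00502411  0.26741667] 0.0850801222864884
```

View pics/cv_seated.png

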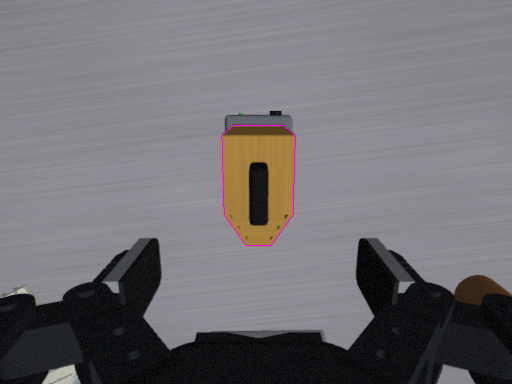

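View pics/s20.png

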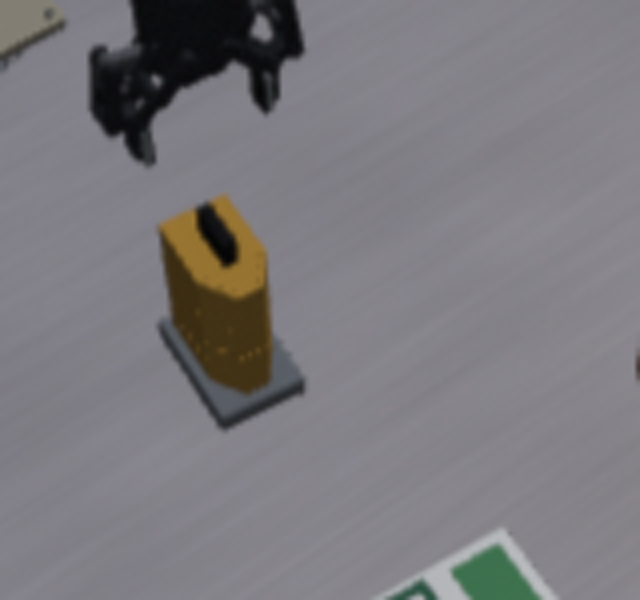

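The last two views show the full stack level, noses lined up and the gripper clear. The cover's outline centres on (507.4, -4.5), nose at -7.1°, which matches the coarse sieve below it (507.3, -4.5).

```bash
python3 -c "
from bench import env
print(env.hand_in())"
```

```text
the job is handed in; nothing more can be done
None
```

The stack is built on the pan: fine, medium and coarse sieves, then the cover. I handed the job in at about 35 s of the 112 s; no verdict is reported.

- **Position:** after release, the centres read from the wrist camera at each part's expected rim height were, in mm:

| Part | x | y | Nose direction |
|---|---|---|---|
| Pan | 508.0 | -5.0 | -7.2° |
| Fine sieve | 508.1 | -4.7 | -7.1° |
| Medium sieve | 507.5 | -4.8 | -7.0° |
| Coarse sieve | 507.3 | -4.5 | -7.1° |
| Cover outline | 507.4 | -4.5 | -7.1° |

- **Height:** every part met contact (about 5–9 N) within 0.2 mm of its predicted fully seated tool height. The scene pictures showed no visible gap or tilt.
- **Disagreements:** measured widths came out at about 56.5 mm instead of 58 mm, a small scale bias in the wrist camera. The arm settled 1–3 mm off its targets, so I set each final fit from the back edges of the two rims in the wrist picture.
- **Not measured:** I did not measure the beaker, bottle or meter again at the end, but I never moved the arm against them.

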